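# Close a ball clock in its split holding block and keep it pressed

### The arm

A 6-joint arm with a two-finger parallel gripper is mounted at the origin on the work surface. World frame = base frame: x ahead of the robot, y to its left, z up, the work surface at z = 0. Lengths are in m, angles in rad, forces in N, time in s.
With the tool pointing down it reaches from about 0.425 to 0.95 m from the base axis. Payload 3.5 kg.
Tool frame: the origin (TCP) lies on the centre line of the jaws, within the pads' length; the fingertips stand 14 mm ahead of it and the grasp point (between the pads) lies 5 mm behind it (ctrl.finger_overhang is the distance from the TCP to the fingertips, in m); z points along the fingers, y is the line along which they close (so a half turn about z gives the same grasp; the last joint's range is limited). The gripper opens to 85 mm and grips with 20 to 120 N. Pads are 22 mm wide; open, the fingers measure 114 mm over their backs; the gripper's body (76 mm by 85 mm) begins 54 mm behind the grasp point. The pads swing forward as they close: fully open they stand 13 mm farther back than shut.
Start: joints at [-1.282, 0.286, 1.577, -0, 1.279, -0.15], TCP at [0.287, -0.611, 0.245] pointing down, gripper open.
Joint ranges: [-2.77, 2.77], [-0.9, 2.22], [0.21, 2.48], [-1.53, 4.67], [0.24, 2.81], [-2.84, 2.84]. Speed limits (rad/s): [2.79, 2.79, 3.14, 3.14, 3.14, 3.14].

### API

Orientations are given as a unit quaternion [x, y, z, w].
In Python, from plant import ctrl gives the robot as it stands.
- The arm moves only by the tool send_rows, never from a script. Its argument "moves" is text: rows parted by semicolons, each of 7 numbers parted by spaces: the turn, a rotation vector about the tool's x, y, z in units of 360 degrees (1.0 is 360 degrees), then the shift along the tool's x, y, z in units of 20 cm (1.0 is 20 cm), then the gripper's target within -1 to 1 (fully open at 1, half-way at 0, shut at -1). A call has 1 to 12 rows; each row is the pose to reach, as a shift and turn from the pose commanded when the call began, along the tool's axes at that moment, turning the shorter way round; what a row does not reach only later rows make up. A row lasts 1/8 s, in which the tool goes at most 62.5 mm and 10.7 degrees, less where a joint would pass 70% of its speed; a pose out of reach is approached as far as the arm can. A call with a number of a shift or a turn outside -1 to 1 is refused whole. A call with a gripper value outside its range is refused whole. The fingers move at their own pace and stop on an object; "newtons" is the grip in N (left out, the last holds). Time passes only in rows, so rows that repeat a pose let the fingers close. It gives the time, the measured TCP pose, the force, the opening and the grip force at its end, in the units of the state.
- ctrl.get_state(): the state, without advancing time (a new reading comes with each control period).
- ctrl.read_camera(name): name is "side" or "top" or "wrist"; returns a dict with "image" (384x512x3 uint8, red, green, blue), "fovy" (degrees; the focal length in pixels is half the picture's height over the tangent of half this angle, whatever the lens; pixels are square), "cx", "cy" (the principal point, pixels), "extrinsics" (4x4, takes a point from camera to world coordinates). Camera axes: x right, y up, looking along -z (the intrinsics and any distortion apply to the point x, -y, -z); pixel columns grow to the right and rows downward; lengths in m; the calibration is good to about 2 mm. The wrist camera is an equidistant fisheye: a pixel r from the principal point sees the ray r / f radians off the axis. A picture is of the moment at which its call begins. There is no depth.
- ctrl.sign_off(): hands the job in; it is judged then, once.
The state is a dict: "time": time; "qpos": joint angles; "dq": joint speeds; "joint_efforts": joint torques, N m; "eef_pos": TCP position; "tcp_rot": TCP orientation; "contact_force": force on the tool from outside, world axes, zero at the start; "wrist_torque": the same for the moment, N m; "opening": opening from 0.0 (shut) to 1.0 (fully open); "finger_force": force on a finger pad.
Only numpy, scipy, OpenCV 4.12 (cv2) and the standard library are available. Lean on these libraries where they do the work, as an engineer would, in place of code of your own. Each camera call takes 0.05 s, during which the arm holds its last target. There are 200 camera calls.

### The job

Lift the ball-shaped steel clock by its stem and lower it gently, upright, into the deep round well of the lower oak half on the spring stand, and let go of it. Then set the oak upper half on the two steel dowels until it is fully home, and press it down so that the lower half sinks about 6 mm on its springs. Finish like that, with the hand still on the upper half holding the pair pressed together; leave the other things on the bench where they are.

Things in the scene. Friction and masses are not known exactly. Their poses are not given: they have to be found in the camera images.
- clock_center (a point): Centre (half-way up, 31 mm above its foot) of the loose ball clock: a steel globe 42 mm in diameter with a thin brass band, standing upright on a flat foot 24 mm across; from its top, 38 mm above the foot, a plain round stem 12 mm in diameter rises to 62 mm above the foot. About 120 g. z axis up along the stem; its yaw means nothing.
- lower_top (a point): Centre of the top face of the lower oak half (150 mm along x, 80 mm along y, 52 mm high) on its sprung stand; the face is 78 mm above the bench when not pressed. In its middle opens the well, a round blind bore 52 mm in diameter and 40 mm deep; two upright steel dowels stand 52 mm either side of the centre along x. z axis up.
- well_floor (a point): Centre of the flat floor of the well, 40 mm below the top face. With the clock in the well its stem sticks out 22 mm above the top face.
- dowel_a (a point): Tip of the dowel on the +x side of the lower half: 12 mm in diameter, 22 mm high, the last 8 mm tapering to a 6 mm tip.
- dowel_b (a point): Tip of the like dowel on the -x side, 104 mm from the other.
- lower (a joint): How far the lower half has sunk on its springs, m: 0 up, 0.012 fully bottomed. The springs (1200 N/m) are preloaded, so it stays at 0 under the weight of clock and upper half; a push on top begins to sink it at about 4 N, and 6 mm takes about 12 N.
- cover_center (a point): Centre (half-way up, 34 mm above its underside) of the loose upper oak half: a block 140 mm along x, 80 mm along y, 42 mm high, lying right way up on the bench, with a grip rib on top, 70 mm along x, 24 mm wide along y, 26 mm high (rib top 68 mm above the underside). About 300 g. Fully home, its underside lies on the top face of the lower half and this point is 34 mm above that face.
- clock: The ball clock; origin at the centre of its foot.
- cover: The upper oak half; origin at the centre of its underside. In the underside open two holes, 14 mm in diameter and 32 mm deep, 52 mm either side of the centre along x, and in the middle a recess 40 mm in diameter and 32 mm deep that takes the clock's stem. It fits either way round.
- stand: Steel foot (180 x 110 x 12 mm, fixed to the bench) of the sprung stand that carries the lower half; origin on the bench under the well, x along the line of the dowels.
- tweezers: Bystander: steel tweezers 130 mm long, lying beyond the task's things.
- holder: Bystander: movement holder, two steel rods with black blocks, 135 x 56 x 26 mm.
- screwdriver: Bystander: screwdriver 140 mm long, at the right.
- oilpot: Bystander: white ceramic oil pot, 32 mm across, 22 mm high, at the near left.
- loupe: Bystander: black eyeglass tube 34 mm across, 28 mm high, at the near right.
- jar: Bystander: clear jar 50 mm across, 55 mm high, at the left.
Mind the look-alikes: they are no part of the job. Leave any blue or red look-alike of the cover alone.

How it is judged:
On the way, in this order (a step that is already met when the one before it is completed fails the run):
1. the clock stands upright on the floor of the well, let go (horizontal distance between clock_center and well_floor below 0.008 m and z of clock_center in the frame of well_floor below 0.035 m and angle between clock_center's own z axis and vertical below 0.2 rad and contact force between clock and the fingers below 0.1 N and linear speed of clock below 0.03 m/s), for 0.2 s.
2. the upper half is on both dowels, fully home, over the clock (horizontal distance between cover_center and lower_top below 0.004 m and z of cover_center in the frame of lower_top below 0.0365 m and angle between the x axis of cover_center and the x axis of lower_top, either way round below 0.06 rad and angle between the z axis of cover_center and the z axis of lower_top, either way round below 0.05 rad and horizontal distance between clock_center and well_floor below 0.008 m and z of clock_center in the frame of well_floor below 0.035 m and angle between clock_center's own z axis and vertical below 0.2 rad), for 0.2 s.
At the end, for the whole second after the job is handed in: The clock stands upright (0.2 rad) on the well floor; the upper half is home on both dowels (centre within 4 mm, gap under 2.5 mm, square within 0.06 rad); the robot's fingers, still on it, hold the lower half sunk 3.5 to 9 mm on its springs, at rest (all of step 2 and value of joint lower between 0.0035 and 0.009 m and contact force between cover and the fingers above 2 N and contact force between cover and stand above 5 N and linear speed of cover below 0.02 m/s); the arm keeps its last pose, push and grip.
It fails at once if the clock is dropped or slammed into the well (faster than 0.45 m/s inside it) (horizontal distance between clock_center and well_floor below 0.02 m and z of clock_center in the frame of well_floor below 0.066 m and linear speed of clock above 0.45 m/s).
It fails at once if the clock is pushed hard against the lower half (over 30 N) (contact force between clock and stand above 30 N).
It fails at once if another thing on the bench is shifted by more than 30 mm (distance of any of tweezers, holder, screwdriver, oilpot, loupe, jar from where it was at the start of the episode above 0.03 m).
It also fails if it takes over 64 s, if anything falls off the work surface, if the arm or the gripper's body presses on something with over 40 N, if the wrist force passes 120 N, or if a joint passes its speed limit or range.

## Working session

There is one attempt and no reset: what is moved stays moved. The work goes in short steps, Python scripts to look and compute and a tool call to move; the robot and the scene stay as the last step left them, time stands still between calls to the robot, and variables do not carry over. Pictures are saved under pics/ and viewed, at most 12 in all, crops included, and the job is handed in when it is done.

Besides the shell and the picture viewer there is one more tool, called after ">>>" by a JSON object that holds its "name" and its "arguments", one argument or row to a line. send_rows: Moves the arm, as the interface text tells. Its arguments: {"type":"object","properties":{"moves":{"type":"string"},"newtons":{"type":"number"}},"required":["moves"]}

```bash
mkdir -p pics; ls
cat > h.py <<'E'
import numpy as np, cv2
from plant import ctrl
from scipy.spatial.transform import Rotation as R
def cam(n):
    c=ctrl.read_camera(n); return c
def save(c,name): cv2.imwrite('pics/'+name,cv2.cvtColor(c['image'],cv2.COLOR_RGB2BGR))
def ray(c,u,v,fish=False):
    f=c['image'].shape[0]/2/np.tan(np.radians(c['fovy'])/2)
    x,y=(u-c['cx']),(v-c['cy'])
    if fish:
        r=np.hypot(x,y); t=r/f; s=np.sin(t)/max(r,1e-9); d=np.array([x*s,-y*s,-np.cos(t)])
    else: d=np.array([x/f,-y/f,-1.])
    E=np.array(c['extrinsics']); return E[:3,3],E[:3,:3]@d
def onz(c,u,v,z,fish=False):
    o,d=ray(c,u,v,fish); return o+d*(z-o[2])/d[2]
def proj(c,p,fish=False):
    f=c['image'].shape[0]/2/np.tan(np.radians(c['fovy'])/2)
    E=np.array(c['extrinsics']); q=E[:3,:3].T@(np.array(p)-E[:3,3]); x,y,z=q[0],-q[1],-q[2]
    if fish:
        r=np.hypot(x,y); t=np.arctan2(r,z); k=f*t/max(r,1e-9)
    else: k=f/z
    return c['cx']+x*k,c['cy']+y*k
def delta(p,yaw=None):
    # shift in tool axes, units of 20cm from measured pose
    s=ctrl.get_state(); Rt=R.from_quat(s['tcp_rot']); return Rt.inv().apply(np.array(p)-s['eef_pos'])/0.2
E
python3 - <<'E'
from h import *
ims=[]
for n in('top','side','wrist'):
    c=cam(n); save(c,n+'0.png'); print(n,c['fovy'],c['cx'],c['cy'],np.round(c['extrinsics'],3).tolist(),[k for k in c])
s=ctrl.get_state(); print(s, R.from_quat(s['tcp_rot']).as_matrix().round(3))
E
```

```text
pics
top 55.3610956605708 254.06483146122568 194.3669464497041 [[-0.02, 0.999, -0.028, 0.434], [-1.0, -0.019, 0.008, -0.073], [0.008, 0.029, 1.0, 1.366], [0.0, 0.0, 0.0, 1.0]] ['image', 'fovy', 'cx', 'cy', 'extrinsics']
side 46.26290949001913 263.975963959712 198.36709732559513 [[-0.833, 0.256, -0.49, -0.238], [-0.552, -0.424, 0.718, 0.981], [-0.024, 0.869, 0.495, 0.816], [0.0, 0.0, 0.0, 1.0]] ['image', 'fovy', 'cx', 'cy', 'extrinsics']
wrist 65.70646984690485 256.0443181858443 197.24109682343789 [[0.425, 0.871, 0.246, 0.35], [-0.905, 0.409, 0.114, -0.582], [-0.002, -0.271, 0.962, 0.373], [0.0, 0.0, 0.0, 1.0]] ['image', 'fovy', 'cx', 'cy', 'extrinsics']
{'time': 0.15, 'qpos': array([-1.28199576e+00,  2.87014691e-01,  1.57784740e+00,  2.30829825e-05,
        1.27858592e+00, -1.49991933e-01]), 'dq': array([ 0.00132543, -0.00334501, -0.00331012,  0.00038649,  0.00033205,
       -0.00052031]), 'joint_efforts': array([ 1.05015424e-03, -4.06606293e+01, -2.93139338e+01, -9.26960729e-05,
        3.99308148e-03,  1.34482539e-05]), 'eef_pos': array([ 0.28666866, -0.61056807,  0.24422626]), 'tcp_rot': array([ 9.76029333e-01,  2.17637036e-01, -5.33106499e-05, -9.26211141e-04]), 'contact_force': array([-0.02761353,  0.10399704, -0.67522856]), 'wrist_torque': array([-0.04315399, -0.02211215,  0.03417719]), 'finger_force': 0.0, 'opening': 0.9957880581824708} [[ 0.905  0.425 -0.001]
 [ 0.425 -0.905  0.002]
 [ 0.    -0.002 -1.   ]]
```

View pics/top0.png

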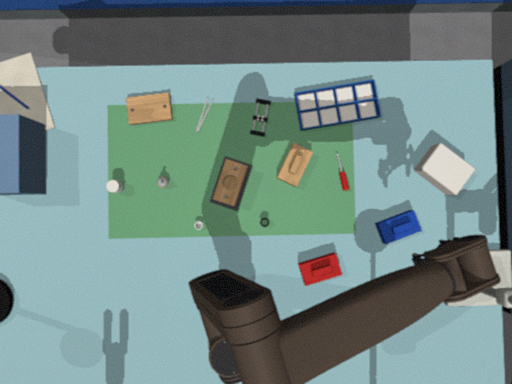

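View pics/side0.png

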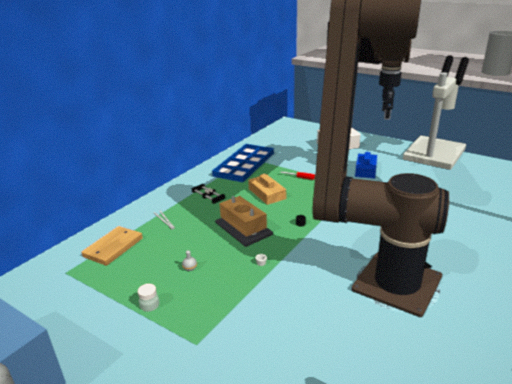

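Candidates seen in the top view:
- **Clock:** grey at (163,181). It could be confused with the jar (113,186), oil pot (198,226) or loupe (265,222).
- **Cover:** oak block with a rib at (295,165). It could be confused with the oak board (150,108), the blue block (398,226) or the red block (320,269).
- **Lower half:** (231,183), on its dark foot.

I'll check these choices in one crop.

Run:
```python
from h import *
c=cam('top'); im=c['image']
k=im[130:235,95:335]; cv2.imwrite('pics/crop0.png',cv2.cvtColor(cv2.resize(k,None,fx=3.3,fy=3.3,interpolation=cv2.INTER_CUBIC),cv2.COLOR_RGB2BGR))
print('overhang',ctrl.finger_overhang)
for n,u,v,z in(('clock',163,181,.03),('lower',231,183,.078),('cover',295,165,.042),('oil',198,226,.02),('loupe',265,222,.02)): print(n,onz(c,u,v,z).round(3))
h=cv2.cvtColor(im,cv2.COLOR_RGB2HSV)
print(h[165,305],h[183,225],h[160,200],h[183,163])
```

```text
overhang 0.014
clock [0.527 0.248 0.03 ]
lower [ 0.512 -0.003  0.078]
cover [ 0.575 -0.234  0.042]
oil [0.36  0.124 0.02 ]
loupe [ 0.37  -0.122  0.02 ]
[ 16 104 201] [ 15 108 130] [ 65  80 162] [ 38   6 164]
```

View pics/crop0.png

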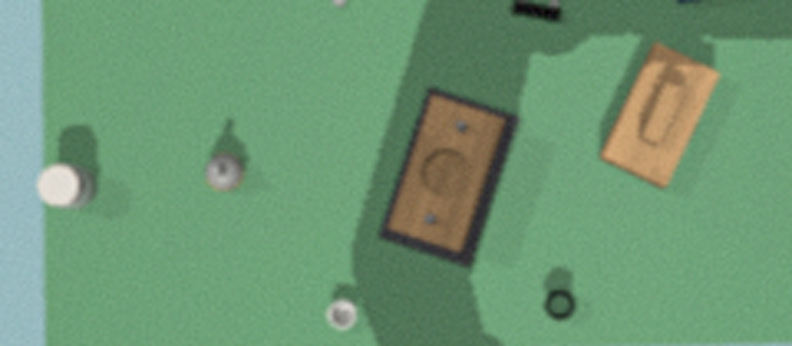

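The crop confirms the choices: the grey globe with its stem at crop (224,172), the dowels at (461,126) and (430,218), and the oak cover with its rib at (661,115).

```bash
cat >> h.py <<'E'
def go(p,yawdeg):
    s=ctrl.get_state(); Rt=R.from_quat(s['tcp_rot']).as_matrix()
    y=np.radians(yawdeg); x=np.array([np.cos(y),np.sin(y),0]); T=np.c_[x,np.cross([0,0,-1],x),[0,0,-1]]
    rv=R.from_matrix(Rt.T@T).as_rotvec()/(2*np.pi); sh=Rt.T@(np.array(p)-s['eef_pos'])/.2
    print('t',round(s['time'],2),'pos',s['eef_pos'].round(4),'yaw',round(np.degrees(np.arctan2(Rt[1,0],Rt[0,0])),2),'->',p,yawdeg,'turn',rv.round(4),'shift',sh.round(4))
E
python3 - <<'E'
from h import *
c=cam('top')
a=onz(c,95+461/3.3,130+126/3.3,.1);b=onz(c,95+430/3.3,130+218/3.3,.1)
print(a,b,np.linalg.norm(a-b),(a+b)/2,np.degrees(np.arctan2(*(a-b)[1::-1])))
P=[onz(c,95+u/3.3,130+v/3.3,.042) for u,v in((657,42),(719,73),(665,187),(601,157))]
print(np.mean(P,0)); d=P[0]+P[1]-P[2]-P[3]; print(np.linalg.norm(d)/2,np.degrees(np.arctan2(d[1],d[0])))
print('clock',onz(c,95+224/3.3,130+172/3.3,.03))
go([.40,-.52,.24],-18);go([.46,-.35,.24],-18)
E
```

```text
[ 0.56170429 -0.01774874  0.1       ] [0.46567023 0.01647423 0.1       ] 0.10194975149766308 [ 0.51368726 -0.00063726  0.1       ] -19.614176095090727
[ 0.57594621 -0.23490921  0.042     ]
0.14033500552305778 -26.88083359320572
clock [0.52274546 0.24813734 0.03      ]
t 0.25 pos [ 0.2867 -0.6108  0.2447] yaw 25.14 -> [0.4, -0.52, 0.24] -18 turn [-0.0002  0.      0.1198] shift [ 0.7055 -0.1702  0.0236]
t 0.25 pos [ 0.2867 -0.6108  0.2447] yaw 25.14 -> [0.46, -0.35, 0.24] -18 turn [-0.0002  0.      0.1198] shift [ 1.3382 -0.8122  0.0244]
```

>>> {"name": "send_rows", "arguments": {
  "moves": "0 0 0.06 0.35 -0.15 0 1; 0 0 0.125 0.7 -0.3 0 1; 0 0 0.125 1 -0.6 0 1; 0 0 0.125 1 -0.6 0 1; 0 0 0.125 1 -0.6 0 1; 0 0 0.125 1 -0.6 0 1",
  "newtons": 30
}}

```text
time: 1.0
eef_pos: [0.4168, -0.4178, 0.2455]
tcp_rot: [0.985, -0.172, 0.0, 0.0]
contact_force: [-0.0, -0.5, 0.2]
opening: 0.998
finger_force: 0.0
```

Run:
```python
from h import *
go([.5,-.235,.24],-19.6)
go([.515,-.06,.24],-19.6)
```

```text
t 1.0 pos [ 0.4168 -0.4178  0.2455] yaw -19.77 -> [0.5, -0.235, 0.24] -19.6 turn [ 0.0001 -0.     -0.0005] shift [ 0.0822 -1.0006  0.0267]
t 1.0 pos [ 0.4168 -0.4178  0.2455] yaw -19.77 -> [0.515, -0.06, 0.24] -19.6 turn [ 0.0001 -0.     -0.0005] shift [-0.1432 -1.8494  0.0261]
```

>>> {"name": "send_rows", "arguments": {
  "moves": "0 0 0 0.1 -0.3 0 1; 0 0 0 0.1 -0.6 0 1; 0 0 0 0.1 -1 0 1; 0 0 0 0.1 -1 0 1; 0 0 0 0.1 -1 0 1; 0 0 0 0.1 -1 0 1"
}}

```text
time: 1.75
eef_pos: [0.5032, -0.238, 0.2453]
tcp_rot: [0.985, -0.173, -0.0, 0.0]
contact_force: [0.5, -0.8, -0.1]
opening: 1.0
finger_force: 0.0
```

>>> {"name": "send_rows", "arguments": {
  "moves": "0 0 0 -0.1 -0.3 0 1; 0 0 0 -0.2 -0.6 0 1; 0 0 0 -0.2 -1 0 1; 0 0 0 -0.2 -1 0 1; 0 0 0 -0.2 -1 0 1; 0 0 0 -0.2 -1 0 1"
}}

```text
time: 2.5
eef_pos: [0.5339, -0.0363, 0.2452]
tcp_rot: [0.985, -0.173, -0.0, 0.0]
contact_force: [1.0, -0.6, -1.1]
opening: 1.001
finger_force: 0.0
```

Run:
```python
from h import *
c=cam('wrist'); save(c,'w1.png')
for p in([.5617,-.0177,.1],[.4657,.0165,.1],[.5137,-.0006,.078]): print(proj(c,p,True))
go([.514,-.001,.24],-19.6); go([.523,.248,.24],-19.6); go([.520,.15,.24],-19.6)
```

```text
(np.float64(227.2032541924853), np.float64(169.18596508750286))
(np.float64(230.81931806517832), np.float64(265.748708997718))
(np.float64(230.6653965470335), np.float64(213.1023199251928))
t 2.55 pos [ 0.5338 -0.0363  0.2452] yaw -20.0 -> [0.514, -0.001, 0.24] -19.6 turn [ 0.0001  0.     -0.0011] shift [-0.1535 -0.1322  0.026 ]
t 2.55 pos [ 0.5338 -0.0363  0.2452] yaw -20.0 -> [0.523, 0.248, 0.24] -19.6 turn [ 0.0001  0.     -0.0011] shift [-0.537  -1.3175  0.0255]
t 2.55 pos [ 0.5338 -0.0363  0.2452] yaw -20.0 -> [0.52, 0.15, 0.24] -19.6 turn [ 0.0001  0.     -0.0011] shift [-0.3835 -0.8519  0.0257]
```

View pics/w1.png

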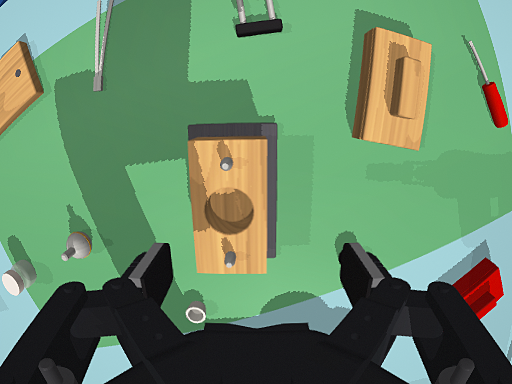

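The wrist view shows the lower half with its well at (229,210), dowels at (226,163) and (230,258), the cover at (396,88) and the clock at (76,247). Next I'll measure the top-face corners and the dowels.

```bash
cat >> h.py <<'E'
def quad(c,box,z,fish=True,vmin=0):
    # brown region in box -> ray-cast outline onto plane z -> min area rect
    h=cv2.cvtColor(c['image'],cv2.COLOR_RGB2HSV); m=cv2.inRange(h,(5,60,vmin),(28,255,255))
    k=np.zeros_like(m); x0,y0,x1,y1=box; k[y0:y1,x0:x1]=m[y0:y1,x0:x1]
    k=cv2.morphologyEx(k,cv2.MORPH_OPEN,np.ones((3,3)))
    cs,_=cv2.findContours(k,cv2.RETR_EXTERNAL,cv2.CHAIN_APPROX_NONE); q=max(cs,key=cv2.contourArea)[:,0]
    W=np.array([onz(c,u,v,z,fish)[:2] for u,v in q])
    r=cv2.minAreaRect((W*1000).astype(np.float32)); print('rect mm',np.round(r[0],1),np.round(r[1],1),'ang',round(r[2],2)); return q,W
E
python3 - <<'E'
from h import *
c=cam('wrist')
quad(c,(180,125,275,285),.078)
h=cv2.cvtColor(c['image'],cv2.COLOR_RGB2HSV)
m=cv2.inRange(h,(0,0,60),(179,55,255))
for x0,y0,x1,y1 in((212,148,242,178),(215,240,245,272)):
    ys,xs=np.nonzero(m[y0:y1,x0:x1]); xs+=x0;ys+=y0; print(len(xs),xs.min(),xs.max(),ys.min(),ys.max(),xs.mean(),ys.mean())
for p in([.5617,-.0177],[.4657,.0165]): print([np.round(proj(c,p+[z],True),1) for z in (.078,.092,.1)])
E
```

```text
rect mm [517.9  -0. ] [ 80.7 153.8] ang 70.43
129 220 232 157 170 226.13178294573643 163.54263565891472
143 225 235 251 267 229.78321678321677 258.7062937062937
[array([229.2, 165.2]), array([228. , 167.7]), array([227.2, 169.1])]
[array([232.4, 256.2]), array([231.4, 262.1]), array([230.8, 265.7])]
```

>>> {"name": "send_rows", "arguments": {
  "moves": "0 0 0 -0.1 -0.3 0 1; 0 0 0 -0.2 -0.6 0 1; 0 0 0 -0.45 -0.9 0 1; 0 0 0 -0.45 -0.9 0 1; 0 0 0 -0.45 -0.9 0 1; 0 0 0 -0.45 -0.9 0 1"
}}

```text
time: 3.35
eef_pos: [0.5111, 0.1638, 0.2454]
tcp_rot: [0.985, -0.173, 0.0, 0.0]
contact_force: [-0.2, 0.3, -0.0]
opening: 1.004
finger_force: 0.0
```

>>> {"name": "send_rows", "arguments": {
  "moves": "0 0 0 -0.05 -0.2 0.1 1; 0 0 0 -0.1 -0.4 0.2 1; 0 0 0 -0.1 -0.4 0.2 1; 0 0 0 -0.1 -0.4 0.2 1; 0 0 0 -0.1 -0.4 0.2 1"
}}

```text
time: 3.98
eef_pos: [0.5197, 0.2462, 0.2062]
tcp_rot: [0.985, -0.173, 0.001, -0.0]
contact_force: [-0.2, -0.5, 0.8]
opening: 0.998
finger_force: 0.0
```

Run:
```python
from h import *
c=cam('wrist'); save(c,'w2.png')
for z in(.062,.038): print(proj(c,[.523,.248,z],True))
go([.523,.248,.2],-19.6)
```

```text
(np.float64(253.1855249337931), np.float64(187.51346669157607))
(np.float64(253.42348075599696), np.float64(181.92538533478418))
t 4.03 pos [0.5196 0.2463 0.2063] yaw -19.97 -> [0.523, 0.248, 0.2] -19.6 turn [-0.0001 -0.0002 -0.001 ] shift [ 0.0133 -0.0138  0.0314]
```

View pics/w2.png

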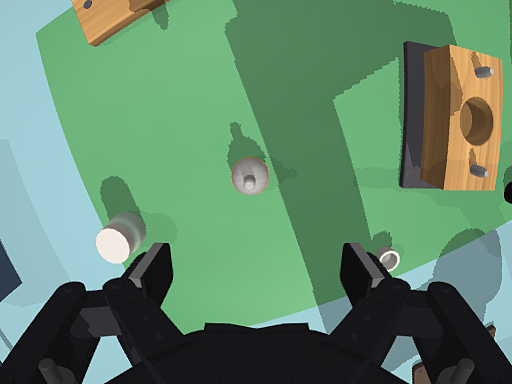

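Run:
```python
from h import *
c=cam('wrist')
p=onz(c,249.3,185.5,.062,True); print('stem',p,'globe',onz(c,250,176.3,.022,True))
go([*p[:2].round(4),.1],-19.6); go([*p[:2].round(4),.058],-19.6)
```

```text
stem [0.52598847 0.25094914 0.062     ] globe [0.52663842 0.25088689 0.022     ]
t 4.08 pos [0.5194 0.2466 0.2062] yaw -19.95 -> [np.float64(0.526), np.float64(0.2509), 0.1] -19.6 turn [-0.0001 -0.0002 -0.001 ] shift [ 0.0227 -0.0312  0.5312]
t 4.08 pos [0.5194 0.2466 0.2062] yaw -19.95 -> [np.float64(0.526), np.float64(0.2509), 0.058] -19.6 turn [-0.0001 -0.0002 -0.001 ] shift [ 0.0225 -0.031   0.7412]
```

>>> {"name": "send_rows", "arguments": {
  "moves": "0 0 0 0.023 -0.03 0.2 1; 0 0 0 0.023 -0.03 0.4 1; 0 0 0 0.023 -0.03 0.55 1; 0 0 0 0.023 -0.03 0.65 1; 0 0 0 0.023 -0.03 0.74 1; 0 0 0 0.023 -0.03 0.74 1; 0 0 0 0.023 -0.03 0.74 1"
}}

```text
time: 4.95
eef_pos: [0.5261, 0.2518, 0.0584]
tcp_rot: [0.985, -0.172, 0.001, -0.0]
contact_force: [-0.4, 0.5, 0.2]
opening: 0.999
finger_force: 0.0
```

Run:
```python
from h import *
c=cam('wrist'); cv2.imwrite('pics/w3.png',cv2.cvtColor(c['image'][120:384],cv2.COLOR_RGB2BGR))
s=ctrl.get_state(); print(s['eef_pos'])
```

```text
[0.52618689 0.2518582  0.05868443]
```

View pics/w3.png

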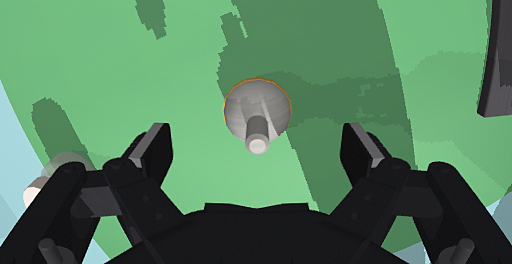

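The stem top is at (258,265) in the full picture, midway between the fingers.

Run:
```python
from h import *
c=cam('wrist'); p=onz(c,258,265,.062,True); print(p); go([*p[:2].round(4),.058],-19.6)
```

```text
[0.52657065 0.25077307 0.062     ]
t 5.05 pos [0.5262 0.2519 0.0587] yaw -19.86 -> [np.float64(0.5266), np.float64(0.2508), 0.058] -19.6 turn [-0.0002 -0.0003 -0.0007] shift [0.0039 0.0043 0.0037]
```

Centred within 1 mm, so I'll close and lift.

>>> {"name": "send_rows", "arguments": {
  "moves": "0 0 0 0.003 0.004 0 -0.3; 0 0 0 0.003 0.004 0 -0.6; 0 0 0 0.003 0.004 0 -0.75; 0 0 0 0.003 0.004 0 -0.9; 0 0 0 0.003 0.004 0 -0.9; 0 0 0 0.003 0.004 0 -0.9; 0 0 0 0.003 0.004 0 -0.9; 0 0 0 0.003 0.004 0 -0.9",
  "newtons": 40
}}

```text
time: 6.05
eef_pos: [0.5255, 0.2507, 0.0574]
tcp_rot: [0.985, -0.172, 0.0, -0.0]
contact_force: [0.3, 0.3, 1.0]
opening: 0.121
finger_force: 39.0
```

>>> {"name": "send_rows", "arguments": {
  "moves": "0 0 0 0 0 -0.15 -0.9; 0 0 0 0 0 -0.3 -0.9; 0 0 0 0 0 -0.5 -0.9; 0 0 0 0 0 -0.72 -0.9; 0 0 0 0 0 -0.72 -0.9; 0 0 0 0 0 -0.72 -0.9"
}}

```text
time: 6.8
eef_pos: [0.5247, 0.2504, 0.2]
tcp_rot: [0.985, -0.172, -0.001, 0.0]
contact_force: [-0.5, 0.7, -1.9]
opening: 0.117
finger_force: 39.1
```

Run:
```python
from h import *
go([.516,.12,.2],-19.6)
go([.516,.001,.2],-19.6)
```

```text
t 6.8 pos [0.5247 0.2504 0.2   ] yaw -19.86 -> [0.516, 0.12, 0.2] -19.6 turn [ 0.0002  0.0003 -0.0007] shift [1.806e-01 6.278e-01 4.000e-04]
t 6.8 pos [0.5247 0.2504 0.2   ] yaw -19.86 -> [0.516, 0.001, 0.2] -19.6 turn [ 0.0002  0.0003 -0.0007] shift [3.8270e-01 1.1874e+00 8.0000e-04]
```

>>> {"name": "send_rows", "arguments": {
  "moves": "0 0 0 0.1 0.25 0 -0.9; 0 0 0 0.2 0.5 0 -0.9; 0 0 0 0.3 0.75 0 -0.9; 0 0 0 0.38 0.9 0 -0.9; 0 0 0 0.38 1 0 -0.9; 0 0 0 0.38 1 0 -0.9; 0 0 0 0.38 1 0 -0.9"
}}

```text
time: 7.68
eef_pos: [0.5284, 0.0376, 0.2006]
tcp_rot: [0.985, -0.172, -0.001, -0.0]
contact_force: [0.7, 0.7, -1.8]
opening: 0.117
finger_force: 39.3
```

Run:
```python
from h import *
c=cam('wrist'); save(c,'w4.png')
for p in([.565,-.016,.1],[.467,.019,.1],[.516,.001,.078]): print(np.round(proj(c,p,True),1))
go([.516,.001,.2],-19.6)
```

```text
[305.2 138.2]
[300.1 259.4]
[299.9 195. ]
t 7.72 pos [0.5287 0.0378 0.2009] yaw -19.78 -> [0.516, 0.001, 0.2] -19.6 turn [-0.      0.0001 -0.0005] shift [0.0027 0.1947 0.0047]
```

View pics/w4.png

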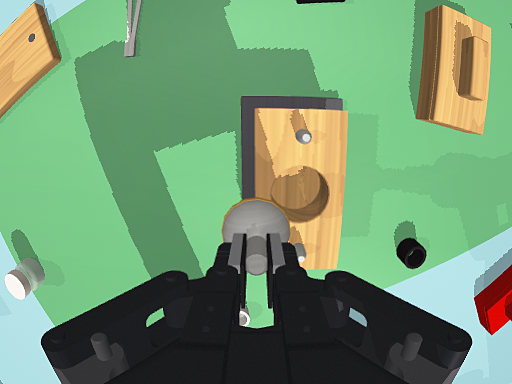

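>>> {"name": "send_rows", "arguments": {
  "moves": "0 0 0 0.003 0.1 0 -0.9; 0 0 0 0.003 0.197 0 -0.9; 0 0 0 0.003 0.197 0.1 -0.9; 0 0 0 0.003 0.197 0.1 -0.9; 0 0 0 0.003 0.197 0.1 -0.9"
}}

```text
time: 8.35
eef_pos: [0.5164, 0.0002, 0.1818]
tcp_rot: [0.985, -0.172, 0.0, -0.0]
contact_force: [-0.1, 0.9, -1.0]
opening: 0.121
finger_force: 39.3
```

Run:
```python
from h import *
go([.516,.0005,.12],-19.6)
go([.516,.0005,.096],-19.6)
```

```text
t 8.35 pos [5.164e-01 2.000e-04 1.818e-01] yaw -19.78 -> [0.516, 0.0005, 0.12] -19.6 turn [-0.     -0.0001 -0.0005] shift [-0.0027 -0.0008  0.3088]
t 8.35 pos [5.164e-01 2.000e-04 1.818e-01] yaw -19.78 -> [0.516, 0.0005, 0.096] -19.6 turn [-0.     -0.0001 -0.0005] shift [-0.0028 -0.0008  0.4288]
```

>>> {"name": "send_rows", "arguments": {
  "moves": "0 0 0 -0.002 0 0.1 -0.9; 0 0 0 -0.002 0 0.2 -0.9; 0 0 0 -0.002 0 0.28 -0.9; 0 0 0 -0.002 0 0.35 -0.9; 0 0 0 -0.002 0 0.4 -0.9; 0 0 0 -0.002 0 0.42 -0.9; 0 0 0 -0.002 0 0.42 -0.9; 0 0 0 -0.002 0 0.42 -0.9"
}}

```text
time: 9.35
eef_pos: [0.5163, -0.0006, 0.0979]
tcp_rot: [0.985, -0.172, 0.001, 0.0]
contact_force: [0.6, -0.5, -0.9]
opening: 0.119
finger_force: 39.3
```

>>> {"name": "send_rows", "arguments": {
  "moves": "0 0 0 0 0 0.004 -0.9; 0 0 0 0 0 0.007 -0.9; 0 0 0 0 0 0.01 -0.9; 0 0 0 0 0 0.01 -0.9"
}}

```text
time: 9.85
eef_pos: [0.5159, -0.0005, 0.0954]
tcp_rot: [0.985, -0.172, 0.0, 0.0]
contact_force: [0.2, -0.1, -0.1]
opening: 0.121
finger_force: 39.4
```

>>> {"name": "send_rows", "arguments": {
  "moves": "0 0 0 0 0 0.003 -0.9; 0 0 0 0 0 0.005 -0.9; 0 0 0 0 0 0.005 -0.9"
}}

```text
time: 10.22
eef_pos: [0.5163, -0.0005, 0.0953]
tcp_rot: [0.985, -0.172, 0.0, -0.0]
contact_force: [-1.6, 1.1, 4.3]
opening: 0.119
finger_force: 39.9
```

Contact, at about 5 N. I'll release gradually and lift.

>>> {"name": "send_rows", "arguments": {
  "moves": "0 0 0 0 0 0 -0.6; 0 0 0 0 0 0 -0.4; 0 0 0 0 0 0 -0.2; 0 0 0 0 0 0 -0.2; 0 0 0 0 0 -0.1 -0.2; 0 0 0 0 0 -0.25 -0.2; 0 0 0 0 0 -0.5 0; 0 0 0 0 0 -0.7 1; 0 0 0 0 0 -0.7 1; 0 0 0 0 0 -0.7 1"
}}

```text
time: 11.48
eef_pos: [0.5153, -0.0004, 0.2335]
tcp_rot: [0.985, -0.172, -0.001, 0.0]
contact_force: [0.3, -0.0, -0.4]
opening: 0.998
finger_force: 0.0
```

Run:
```python
from h import *
c=cam('wrist'); cv2.imwrite('pics/w5.png',cv2.cvtColor(c['image'],cv2.COLOR_RGB2BGR))
print([np.round(proj(c,[.516,.0,z],True),1) for z in(.1,.078)])
go([.55,-.15,.235],-19.6);go([.577,-.234,.235],-26.9)
```

```text
[array([255.5, 192. ]), array([255.5, 186.3])]
t 11.53 pos [ 5.149e-01 -3.000e-04  2.326e-01] yaw -19.86 -> [0.55, -0.15, 0.235] -19.6 turn [ 0.0001  0.0005 -0.0007] shift [ 0.4194  0.6445 -0.0128]
t 11.53 pos [ 5.149e-01 -3.000e-04  2.326e-01] yaw -19.86 -> [0.577, -0.234, 0.235] -26.9 turn [0.0001 0.0004 0.0196] shift [ 0.689   0.9936 -0.0134]
```

View pics/w5.png

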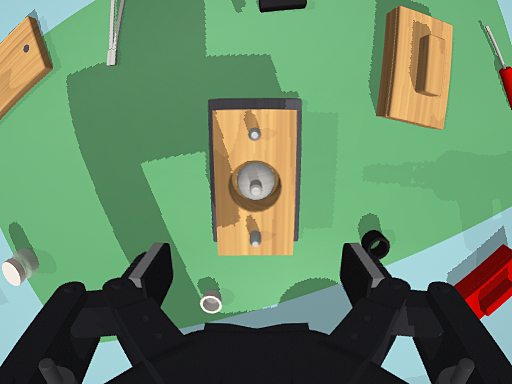

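The clock stands upright in the middle of the well: stem (255,190), dowel tips (254,136) and (255,241). Next is the cover.

>>> {"name": "send_rows", "arguments": {
  "moves": "0 0 0.01 0.18 0.25 0 1; 0 0 0.02 0.35 0.5 0 1; 0 0 0.02 0.5 0.75 0 1; 0 0 0.02 0.69 0.99 0 1; 0 0 0.02 0.69 0.99 0 1; 0 0 0.02 0.69 0.99 0 1; 0 0 0.02 0.69 0.99 0 1"
}}

```text
time: 12.4
eef_pos: [0.5779, -0.2319, 0.2335]
tcp_rot: [0.972, -0.233, -0.001, -0.0]
contact_force: [-0.2, 0.1, 0.1]
opening: 0.998
finger_force: 0.0
```

Run:
```python
from h import *
c=cam('wrist'); cv2.imwrite('pics/w6.png',cv2.cvtColor(c['image'],cv2.COLOR_RGB2BGR))
q,W=quad(c,(170,70,350,300),.042); print(q.min(0),q.max(0))
go([.577,-.234,.2],-26.9)
```

```text
rect mm [ 579.4 -235.1] [ 79.6 139.3] ang 63.22
[221 113] [295 235]
t 12.45 pos [ 0.578  -0.232   0.2339] yaw -26.96 -> [0.577, -0.234, 0.2] -26.9 turn [-0.      0.0001 -0.0002] shift [1.000e-04 1.150e-02 1.696e-01]
```

View pics/w6.png

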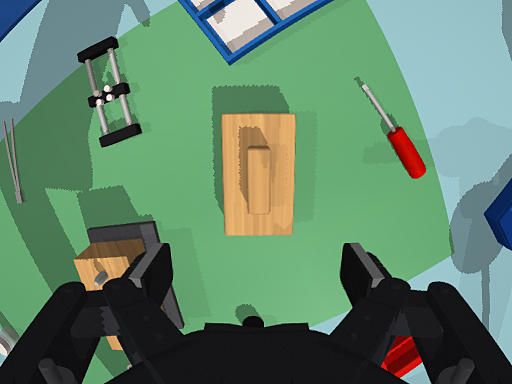

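The cover measures 139×80 mm, centred at (0.579, -0.235), yaw -26.8°. That matches the given size, so I'll descend on the rib.

Run:
```python
from h import *
go([.5794,-.2351,.058],-26.8)
```

```text
t 12.45 pos [ 0.578  -0.232   0.2339] yaw -26.96 -> [0.5794, -0.2351, 0.058] -26.8 turn [-0.      0.0001 -0.0005] shift [0.014  0.0111 0.8796]
```

>>> {"name": "send_rows", "arguments": {
  "moves": "0 0 -0.0005 0.014 0.011 0.25 1; 0 0 -0.0005 0.014 0.011 0.5 1; 0 0 -0.0005 0.014 0.011 0.7 1; 0 0 -0.0005 0.014 0.011 0.82 1; 0 0 -0.0005 0.014 0.011 0.878 1; 0 0 -0.0005 0.014 0.011 0.878 1; 0 0 -0.0005 0.014 0.011 0.878 0; 0 0 -0.0005 0.014 0.011 0.878 -0.3; 0 0 -0.0005 0.014 0.011 0.878 -0.7; 0 0 -0.0005 0.014 0.011 0.878 -0.7; 0 0 -0.0005 0.014 0.011 0.878 -0.7; 0 0 -0.0005 0.014 0.011 0.878 -0.7",
  "newtons": 70
}}

```text
time: 13.95
eef_pos: [0.5804, -0.2371, 0.0597]
tcp_rot: [0.973, -0.232, 0.001, 0.0]
contact_force: [-0.8, 0.7, 5.2]
opening: 0.264
finger_force: 72.3
```

Run:
```python
from h import *
go([.5794,-.2351,.21],-19.6)
s=ctrl.get_state(); print(s['opening']*85,s['finger_force'],s['contact_force'])
```

```text
t 13.95 pos [ 0.5804 -0.2371  0.0597] yaw -26.88 -> [0.5794, -0.2351, 0.21] -19.6 turn [ 0.     -0.0003 -0.0202] shift [-0.008  -0.0067 -0.7513]
22.477851453155843 72.28846549987793 [-0.83096824  0.67180091  5.17940158]
```

>>> {"name": "send_rows", "arguments": {
  "moves": "0 0 -0.0005 0 0 -0.1 -0.7; 0 0 -0.0005 0 0 -0.3 -0.7; 0 0 -0.01 0 0 -0.5 -0.7; 0 0 -0.02 0 0 -0.75 -0.7; 0 0 -0.02 0 0 -0.75 -0.7; 0 0 -0.02 0 0 -0.75 -0.7"
}}

```text
time: 14.7
eef_pos: [0.5789, -0.2362, 0.2073]
tcp_rot: [0.985, -0.171, -0.001, -0.001]
contact_force: [-0.2, 0.4, -3.3]
opening: 0.265
finger_force: 71.5
```

Run:
```python
from h import *
go([.516,.0,.21],-19.6); go([.516,.0,.18],-19.6)
s=ctrl.get_state(); print(s['opening'],s['finger_force'],s['contact_force'],s['wrist_torque'])
c=cam('wrist'); q,W=quad(c,(100,70,400,384),.0597+.085)
print(q.min(0),q.max(0))
```

```text
t 14.7 pos [ 0.5789 -0.2362  0.2073] yaw -19.7 -> [0.516, 0.0, 0.21] -19.6 turn [-0.0001  0.0004 -0.0003] shift [-0.694  -1.0058 -0.0108]
t 14.7 pos [ 0.5789 -0.2362  0.2073] yaw -19.7 -> [0.516, 0.0, 0.18] -19.6 turn [-0.0001  0.0004 -0.0003] shift [-0.6936 -1.0057  0.1392]
0.26460697925957577 71.50776028633118 [-0.19139486  0.39713655 -3.26604908] [-0.00930337  0.05085099  0.0136509 ]
rect mm [ 565.2 -231.2] [103.2 164.7] ang 70.33
[178 119] [334 328]
```

>>> {"name": "send_rows", "arguments": {
  "moves": "0 0 0 -0.15 -0.22 0 -0.7; 0 0 0 -0.3 -0.44 0 -0.7; 0 0 0 -0.45 -0.66 0 -0.7; 0 0 0 -0.6 -0.87 0 -0.7; 0 0 0 -0.694 -1 0 -0.7; 0 0 0 -0.694 -1 0 -0.7; 0 0 0 -0.694 -1 0 -0.7"
}}

```text
time: 15.62
eef_pos: [0.5158, -0.0019, 0.2071]
tcp_rot: [0.985, -0.171, -0.001, 0.0]
contact_force: [0.6, -0.1, -2.4]
opening: 0.268
finger_force: 71.4
```

Run:
```python
from h import *
go([.516,.0,.17],-19.6); go([.516,.0,.14],-19.6)
c=cam('wrist'); a=c['image'][60:384,100:412]
d=cam('side'); b=d['image'][150:270,180:320]
a=cv2.resize(a,(400,415)); b=cv2.resize(b,(400,343))
cv2.imwrite('pics/w7.png',cv2.cvtColor(np.hstack([a,np.vstack([b,np.zeros((72,400,3),np.uint8)])]),cv2.COLOR_RGB2BGR))
```

```text
t 15.62 pos [ 0.5158 -0.0019  0.2071] yaw -19.68 -> [0.516, 0.0, 0.17] -19.6 turn [ 0.0001  0.0004 -0.0002] shift [-0.0019 -0.0094  0.1857]
t 15.62 pos [ 0.5158 -0.0019  0.2071] yaw -19.68 -> [0.516, 0.0, 0.14] -19.6 turn [ 0.0001  0.0004 -0.0002] shift [-0.0015 -0.0096  0.3357]
```

View pics/w7.png

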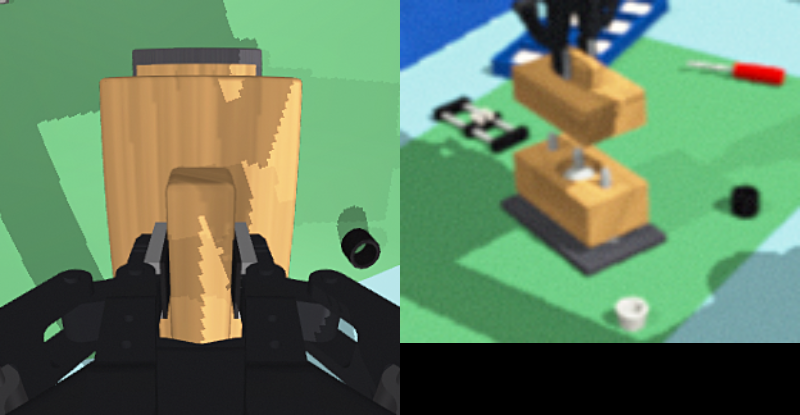

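The cover hangs level over the lower half; its front edge is at about (256,121) in the full wrist picture. I'll check the offset within the grip.

Run:
```python
from h import *
c=cam('wrist'); s=ctrl.get_state(); Rt=R.from_quat(s['tcp_rot'])
for u in(179,256.5,334): print(Rt.inv().apply(onz(c,u,120.5,s['eef_pos'][2]-.0597+.042,True)-s['eef_pos']).round(4))
c5=cam('wrist') 
go([.516,.0,.17],-19.6)
```

```text
[ 0.068  -0.0384  0.0176]
[0.0672 0.0001 0.0176]
[0.0681 0.0387 0.0176]
t 15.82 pos [ 0.5166 -0.0026  0.2083] yaw -19.76 -> [0.516, 0.0, 0.17] -19.6 turn [ 0.      0.0001 -0.0005] shift [-0.0071 -0.0113  0.1916]
```

>>> {"name": "send_rows", "arguments": {
  "moves": "0 0 -0.0005 0.006 -0.01 0.1 -0.7; 0 0 -0.0005 0.006 -0.01 0.2 -0.7; 0 0 -0.0005 0.006 -0.01 0.22 -0.7; 0 0 -0.0005 0.006 -0.01 0.24 -0.7; 0 0 -0.0005 0.006 -0.01 0.26 -0.7; 0 0 -0.0005 0.006 -0.01 0.26 -0.7; 0 0 -0.0005 0.006 -0.01 0.26 -0.7"
}}

```text
time: 16.7
eef_pos: [0.5186, -0.0003, 0.1572]
tcp_rot: [0.986, -0.169, 0.0, 0.0]
contact_force: [-0.5, -0.4, -3.1]
opening: 0.264
finger_force: 71.4
```

>>> {"name": "send_rows", "arguments": {
  "moves": "0 0 0 0 0 0.015 -0.7; 0 0 0 0 0 0.03 -0.7; 0 0 0 0 0 0.045 -0.7; 0 0 0 0 0 0.055 -0.7; 0 0 0 0 0 0.055 -0.7"
}}

```text
time: 17.32
eef_pos: [0.5181, -0.0002, 0.1454]
tcp_rot: [0.986, -0.169, -0.0, -0.0]
contact_force: [-0.3, 1.2, -2.5]
opening: 0.262
finger_force: 71.4
```

>>> {"name": "send_rows", "arguments": {
  "moves": "0 0 0 0 0 0.012 -0.7; 0 0 0 0 0 0.024 -0.7; 0 0 0 0 0 0.034 -0.7; 0 0 0 0 0 0.04 -0.7; 0 0 0 0 0 0.04 -0.7; 0 0 0 0 0 0.04 -0.7"
}}

```text
time: 18.08
eef_pos: [0.5184, -0.0003, 0.1378]
tcp_rot: [0.986, -0.169, 0.0, 0.0]
contact_force: [-0.3, 0.4, -3.4]
opening: 0.264
finger_force: 71.6
```

>>> {"name": "send_rows", "arguments": {
  "moves": "0 0 0 0 0 0.004 -0.7; 0 0 0 0 0 0.004 -0.7; 0 0 0 0 0 0.004 -0.7; 0 0 0 0 0 0.004 -0.7"
}}

```text
time: 18.58
eef_pos: [0.5184, -0.0003, 0.1375]
tcp_rot: [0.986, -0.169, 0.0, 0.0]
contact_force: [-3.1, 0.4, 3.0]
opening: 0.264
finger_force: 72.2
```

>>> {"name": "send_rows", "arguments": {
  "moves": "0 0 0 0 0 0.006 -0.7; 0 0 0 0 0 0.012 -0.7; 0 0 0 0 0 0.018 -0.7; 0 0 0 0 0 0.024 -0.7; 0 0 0 0 0 0.029 -0.7; 0 0 0 0 0 0.029 -0.7; 0 0 0 0 0 0.029 -0.7; 0 0 0 0 0 0.029 -0.7"
}}

```text
time: 19.58
eef_pos: [0.5185, -0.0003, 0.1327]
tcp_rot: [0.986, -0.169, -0.0, 0.0]
contact_force: [-6.2, 0.4, 11.2]
opening: 0.263
finger_force: 73.2
```

Run:
```python
from h import *
for i in range(4):
    d=cam('side'); s=ctrl.get_state(); print(s['eef_pos'].round(4),s['contact_force'].round(2),s['wrist_torque'].round(3))
b=np.hstack([cv2.resize(d['image'][165:255,195:305],(480,393),interpolation=cv2.INTER_CUBIC)])
cv2.imwrite('pics/s8.png',cv2.cvtColor(b,cv2.COLOR_RGB2BGR))
```

```text
[ 5.185e-01 -3.000e-04  1.327e-01] [-6.83  0.71 10.36] [0.133 0.944 0.053]
[ 5.185e-01 -2.000e-04  1.327e-01] [-6.95 -0.26 10.75] [0.144 0.964 0.002]
[ 5.185e-01 -2.000e-04  1.327e-01] [-7.05  0.43  9.38] [ 0.077  0.925 -0.019]
[ 5.185e-01 -3.000e-04  1.327e-01] [-7.12  1.17 10.08] [ 0.163  0.93  -0.012]
```

View pics/s8.png

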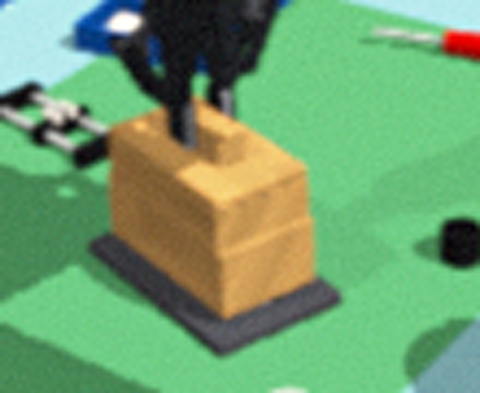

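The pair sits flush with about 10.5 N of push. I'll ease the 7 N side load and press slightly more.

>>> {"name": "send_rows", "arguments": {
  "moves": "0 0 0 -0.002 0 0.001 -0.7; 0 0 0 -0.004 0 0.003 -0.7; 0 0 0 -0.005 0 0.004 -0.7; 0 0 0 -0.005 0 0.004 -0.7; 0 0 0 -0.005 0 0.004 -0.7; 0 0 0 -0.005 0 0.004 -0.7; 0 0 0 -0.005 0 0.004 -0.7; 0 0 0 -0.005 0 0.004 -0.7"
}}

```text
time: 20.78
eef_pos: [0.5185, -0.0003, 0.1325]
tcp_rot: [0.986, -0.169, 0.001, 0.0]
contact_force: [-4.9, 0.7, 11.0]
opening: 0.265
finger_force: 73.2
```

Run:
```python
from h import *
s=ctrl.get_state(); print(s['eef_pos'].round(4),s['contact_force'].round(1)); print(ctrl.sign_off())
```

```text
[ 5.185e-01 -3.000e-04  1.325e-01] [-4.9  0.7 11. ]
the job is handed in; nothing more can be done
None
```

I handed the job in at about 21 s with the clock upright in the well and the upper half home on both dowels. The hand is still on it, pressing with about 11 N, so the lower half is sunk roughly 5–6 mm (estimated from push and tool height); no verdict came back.

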